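Check a forged hammer head in the clamp nest and hold it up tipped

TASK

Check the hammer head that sits in the check nest: swing the toggle clamp's red handle up until it locks over centre with the rubber pad pressing on the head, take the hand off and leave it locked for about a second while the dial settles, then swing the handle fully back so the clamp stands open. Then draw the head up off its eye plug and finish holding it in the gripper, at least 20 cm above the bench and tipped about 45 degrees from level so its underside can be seen, keeping still: do not put it down or let go. Leave the other things on the bench where they are.

Things in the scene. Friction and masses are not known exactly. Their poses are not given: they have to be found in the camera images.
- check_nest: Check fixture on a steel plate 300 x 110 x 12 mm, fixed: toggle clamp on a grey riser, nest, dial gauge, in a row. Origin on the bench; x from clamp to dial, y across, z up. In mm: plate x -120 to 180; riser x -111 to -45, y +-25; seat block x -4 to 48, y +-11, top z 34; gauge post x 97 to 113, top z 62; dial x 118 to 176, top z 60. The open clamp arm stands up at x -85 to -15, to z 190.
- nest_seat (a point): Centre of the nest's top face where the head's underside rests, 34 mm above the bench; the brass oval eye plug (18 x 10 mm, 20 mm tall, 2 mm free all round in the eye) stands on it.
- hammer_head: Head to check: dark forged steel, about 0.45 kg, 92 x 28 x 28 mm, level on the nest over the eye plug. Origin mid underside; x along its length to the round bright face (poll end x -45, face end x 47 mm, on the sprung gauge tip), y across, z up along the eye. Centre of mass within 3 mm of its middle. Flat cheeks, 28 mm apart in y at its middle, are free to pinch.
- head_centre (a point): Middle of the hammer head, 14 mm above its underside.
- clamp_handle: Handle, swings in the fixture's x-z plane. Origin at the pin on the clamp arm; z along it to its end, y the hinge direction. Red grip 16 mm wide in y, 22 deep, 38 to 112 mm along z. Starts open, laid back 75 degrees to fixture -x. Upright = locked; dead centre 5 degrees before. Under 12 N at the grip swings it, most in the last 20 degrees; let go before dead centre it springs back.
- clamp_grip (a point): Point inside the red grip, 82 mm from the handle's pin, 30 mm from its end. Over the swing it stays within 1 mm of an arc of radius 101 mm in the fixture's x-z plane about x -76, z 92 mm: from (-176, 97) open to (-85, 191) locked.
- clamp_arm (a joint): Angle of the clamp arm about its pivot (x -70, z 85 mm in the fixture's frame): 0 = fully open, standing up; grows as it swings down; about 1.35 rad = nearly level, locked, pad pressed on the head.
- clamp_spindle: Steel spindle with a black rubber pad (15 mm across) under the end of the clamp arm, sprung a few mm; presses with about 10 N on the flat top of the head's poll, about 25 mm from the middle, when locked. Origin at the middle of the pad's foot, z along the spindle.
- tray: Green open tray 200 x 150 x 30 mm of finished heads, fixed. Leave alone. Origin under its middle.
- tray_head_a: A finished bright hammer head lying in the green tray, same shape and size as the one in the nest; leave it alone. Origin at the middle of its underside.
- tray_head_b: A finished bright hammer head lying in the green tray, same shape and size as the one in the nest; leave it alone. Origin at the middle of its underside.
- tray_head_c: A finished bright hammer head lying in the green tray, same shape and size as the one in the nest; leave it alone. Origin at the middle of its underside.
- forging_hammer: Hammer with a wooden handle, 260 mm long, lying on the bench beyond the fixture; leave alone.
- handle_blank: Pale wooden hammer handle, 255 mm long and 20 mm high, lying on the bench near the robot; leave alone. Origin under its middle.
- wax_tin: Low round copper-coloured tin, 68 mm across, 42 mm high, standing on the bench near the robot; leave alone. Origin under its middle.
- try_square: Try square, wooden stock 90 mm and steel blade 120 mm, lying on the bench beyond the fixture; leave alone.
Mind the look-alikes: they are no part of the job. Of the things that look like the hammer_head, the largest one is meant.

How it is judged:
By the outcome, as a careful person would: the job done as asked, in the order asked, and still so for the second after the job is handed in, while the arm keeps its last pose, push and grip.
It also fails if it takes over 70 s, if anything falls off the work surface, if the arm or the gripper's body presses on something with over 40 N, if the wrist force passes 120 N, or if a joint passes its speed limit or range.

ROBOT

A 6-joint arm with a two-finger parallel gripper is mounted at the origin on the work surface. World frame = base frame: x ahead of the robot, y to its left, z up, the work surface at z = 0. Lengths are in m, angles in rad, forces in N, time in s.
With the tool pointing down it reaches from about 0.375 to 0.9 m from the base axis. Payload 3.1 kg.
Tool frame: the origin (TCP) lies midway between the tips of the shut fingers; the grasp point (between the pads) lies 19 mm behind it; x points along the fingers, z is the direction in which the jaws open and shut, and the axes are right-handed (so a half turn about x gives the same grasp; the last joint's range is limited). The gripper opens to 87 mm and grips with 3 to 60 N. Pads are 19 mm wide; open, the fingers measure 117 mm over their backs; the gripper's body (75 mm by 190 mm) begins 51 mm behind the grasp point.
Start: joints at [-1.51, 0.527, 1.433, -0, 1.181, -0.178], TCP at [0.148, -0.607, 0.223] pointing down, gripper open.
Joint ranges: [-3.08, 3.08], [-0.75, 2.2], [0.22, 2.44], [-1.43, 4.57], [0, 2.65], [-2.85, 2.85]. Speed limits (rad/s): [2.79, 2.79, 3.14, 3.14, 3.14, 3.14].

INTERFACE

Orientations are given as a unit quaternion [x, y, z, w].
In Python, from rig import readout, imaging, robot gives the robot as it stands. The module is installed in compiled form; this text tells all that it offers.
- The arm moves only by the tool play_rows, never from a script. Its argument "rows" is text: rows parted by semicolons, each of 7 numbers parted by spaces: the turn, a rotation vector about the tool's x, y, z in rad, then the shift along the tool's x, y, z in mm, then the closure, from 0 (fully open) to 1 (shut). In form: ax ay az tx ty tz gripper; .... A call has 1 to 8 rows; each row shifts and turns the commanded pose from where the row before left it, along the tool's axes as they then stand; what a row does not reach is not made up. A row lasts 1/12 s, in which the tool goes at most 41.7 mm and 7.16 degrees, less where a joint would pass 70% of its speed; a pose out of reach is approached as far as the arm can. A call with a gripper value outside its range is refused whole. The fingers move at their own pace and stop on an object; "squeeze" is the grip in N (left out, the last holds). Time passes only in rows, so rows that do not move let the fingers close. It gives the time, the measured TCP pose, the force and the opening at its end, in the units of the state.
- readout.get_obs(): the state, without advancing time (a new reading comes with each control period).
- imaging.camera(name): name is "scene" or "top" or "wrist"; returns the picture (384x512x3 uint8, blue, green, red); there is no depth.
- imaging.camera_info(name): a dict with "K" (3x3 intrinsics, pixels), "k1" (the pictures are not rectified: a ray, as slopes to the right and down, at radius r is drawn at 1 + k1 r^2 times it, then the intrinsics apply), "world_to_cam" (4x4, takes a point from world to camera coordinates). Camera axes: x right, y down, z forward; pixel columns grow to the right and rows downward; lengths in m; the calibration is good to about 2 mm. A picture is of the moment at which its call begins: read the wrist's pose just before it. camera_info takes no time and is no camera call; for the wrist camera it gives the pose at the moment of the call.
- robot.hand_in(): hands the job in, once; it reports no verdict.
The state is a dict: "time": time; "q": joint angles; "joint_velocities": joint speeds; "joint_torque": joint torques, N m; "position": TCP position; "tool_rot": TCP orientation; "ft_force": force on the tool from outside, world axes, zero at the start; "moment": the same for the moment, N m; "grip_width": finger opening in m.
Only numpy, scipy, OpenCV 4.12 (cv2) and the standard library are available. Lean on these libraries where they do the work, as an engineer would, in place of code of your own. Each camera call takes 0.05 s, during which the arm holds its last target. There are 200 camera calls.

## Working session

There is one attempt and no reset: what is moved stays moved. The work goes in short steps, Python scripts to look and compute and a tool call to move; the robot and the scene stay as the last step left them, time stands still between calls to the robot, and variables do not carry over. Pictures are saved under pics/ and viewed, about 8 in all and at most 12, crops included, and the job is handed in when it is done.

Besides the shell and the picture viewer there is one more tool, called after "Request:" by a JSON object that holds its "fn" and its "kwargs". play_rows: Moves the arm, as the interface text tells. Its arguments: {"type":"object","properties":{"rows":{"type":"string"},"squeeze":{"type":"number"}},"required":["rows"]}

```bash
mkdir -p pics; python3 - <<'E'
from rig import readout, imaging
import cv2
print(readout.get_obs())
for n in("scene","top"):
    im=imaging.camera(n); cv2.imwrite(f"pics/{n}0.png",im); i=imaging.camera_info(n); print(n,i)
E
```

```text
{'time': 0.0, 'q': array([-1.51051363e+00,  5.28470676e-01,  1.43389605e+00, -4.01711330e-06,
        1.18140871e+00, -1.78508142e-01]), 'joint_velocities': array([-1.52460844e-03, -1.06284322e-03,  5.93649265e-05, -1.19913867e-03,
        1.76689703e-03, -1.54922905e-03]), 'joint_torque': array([-4.54209166e-04, -4.40043283e+01, -1.76591134e+01,  6.33994024e-02,
        5.83125022e-02, -1.79783856e-04]), 'position': array([ 0.14780756, -0.60651489,  0.22157087]), 'tool_rot': array([ 0.43745986,  0.55650988, -0.43630765,  0.55548291]), 'ft_force': array([ 0.24345932, -0.40814078, -1.14200077]), 'moment': array([ 0.00030786, -0.03709804, -0.04570588]), 'grip_width': 0.08684224330255448}
scene {'K': array([[393.52589127,   0.        , 258.00913089],
       [  0.        , 393.52589127, 190.62514165],
       [  0.        ,   0.        ,   1.        ]]), 'k1': -0.10668415028246078, 'world_to_cam': array([[ 0.86262173,  0.50583802, -0.00341177, -0.42029447],
       [ 0.41758471, -0.71589471, -0.55956927, -0.19594501],
       [-0.28549388,  0.48127191, -0.82877656,  1.15770816],
       [ 0.        ,  0.        ,  0.        ,  1.        ]])}
top {'K': array([[369.50117699,   0.        , 247.76189882],
       [  0.        , 369.50117699, 191.90935746],
       [  0.        ,   0.        ,   1.        ]]), 'k1': -0.04010856243145844, 'world_to_cam': array([[ 0.01306139, -0.99990301, -0.0048334 , -0.04872223],
       [-0.98493677, -0.01203207, -0.17249578,  0.52167321],
       [ 0.17242089,  0.00701363, -0.9849984 ,  0.88380959],
       [ 0.        ,  0.        ,  0.        ,  1.        ]])}
```

View pics/scene0.png

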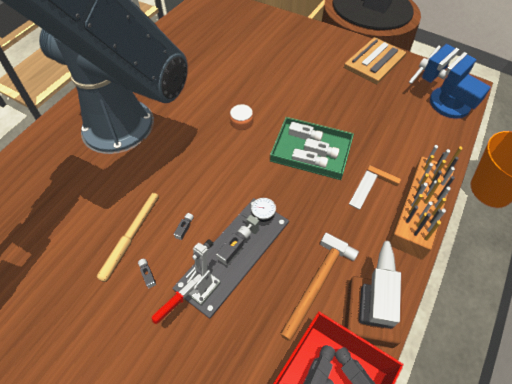

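View pics/top0.png

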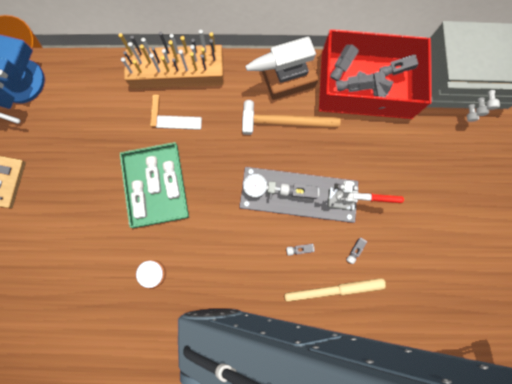

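The top view shows the fixture at about (300,195), with its clamp end to the right and the red handle at (385,198). In the scene view the fixture is at about (235,250) with the handle tip at (157,318).

Things that could be taken for the head, as top-view pixels:
- the dark head in the nest, at (300,190)
- two small heads on the bench, at (300,250) and (357,250)
- three bright heads in the tray, at (138,199), (152,174) and (171,179)
- dark heads in the red box, at (375,80)
- the forging hammer, at (248,117)

I choose the one in the nest and will check it in a crop.

```bash
cat > h.py <<'E'
import numpy as np, cv2
from rig import readout, imaging
from scipy.spatial.transform import Rotation as R
def ray(name,px,info=None):
    i=info or imaging.camera_info(name); K=i["K"]; s=np.array([(px[0]-K[0,2])/K[0,0],(px[1]-K[1,2])/K[1,1]])
    u=s.copy()
    for _ in range(20): u=s/(1+i["k1"]*(u@u))
    T=i["world_to_cam"]; return -T[:3,:3].T@T[:3,3], T[:3,:3].T@np.array([u[0],u[1],1.])
def onplane(name,px,z,info=None):
    o,d=ray(name,px,info); return o+d*(z-o[2])/d[2]
def proj(name,p,info=None):
    i=info or imaging.camera_info(name); T=i["world_to_cam"]; c=T[:3,:3]@np.asarray(p)+T[:3,3]; u=c[:2]/c[2]; u=u*(1+i["k1"]*(u@u)); return u*i["K"][0,0]+i["K"][:2,2]
def tri(a,b):
    (o1,d1),(o2,d2)=a,b; t=np.linalg.lstsq(np.c_[d1,-d2],o2-o1,rcond=None)[0]; p,q=o1+d1*t[0],o2+d2*t[1]; return (p+q)/2,np.linalg.norm(p-q)
E
python3 - <<'E'
from h import *
t=cv2.imread("pics/top0.png"); s=cv2.imread("pics/scene0.png")
a=cv2.resize(t[155:235,230:410],None,fx=4,fy=4,interpolation=cv2.INTER_CUBIC)
b=cv2.resize(s[190:330,145:295],None,fx=4,fy=4,interpolation=cv2.INTER_CUBIC)
cv2.imwrite("pics/cropt.png",a); cv2.imwrite("pics/crops.png",b)
E
```

```text
(no output)
```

View pics/cropt.png

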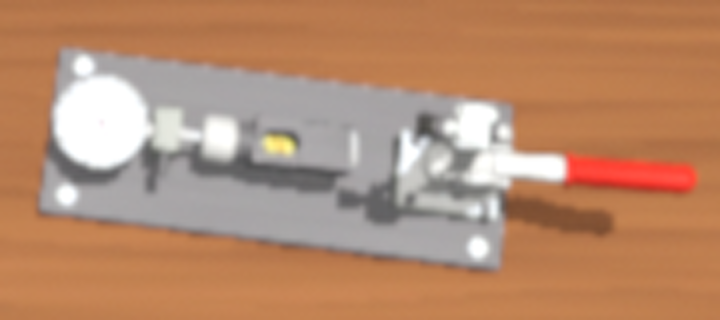

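View pics/crops.png

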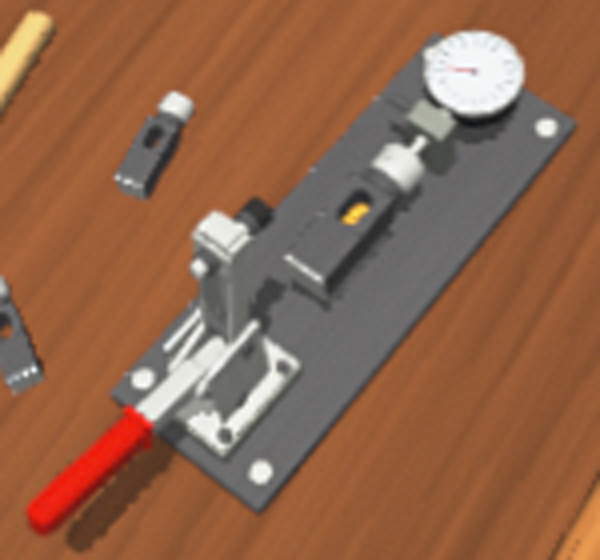

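The crops show the dark head with the brass plug in its eye (top crop (280,145), scene crop (355,212)), its bright face toward the dial, so this is the right head. The plate corners are clear in both crops, so I'll fit the fixture pose from those.

```bash
python3 - <<'E'
from h import *
f=lambda c,o:[((x+.5)/4-.5+o[0],(y+.5)/4-.5+o[1]) for x,y in c]
T=f([(62,47),(512,102),(498,270),(40,212)],(230,155)); S=f([(575,122),(262,512),(112,395),(432,38)],(145,190))
# x runs clamp->dial; world: top-right of top image = clamp side; image up = +x world
L=np.array([[180,-55],[-120,-55],[-120,55],[180,55]])/1e3
for n,P in(("top",T),("scene",S)):
    W=np.array([onplane(n,p,.012)[:2] for p in P]); 
    if n=="top": W1=W
    M,_=cv2.estimateAffinePartial2D(L.astype(np.float32),W.astype(np.float32),method=cv2.LMEDS)
    c=L.mean(0);cw=W.mean(0);A=(W-cw).T@(L-c);yaw=np.arctan2(A[1,0]-A[0,1],A[0,0]+A[1,1])
    r=np.array([[np.cos(yaw),-np.sin(yaw)],[np.sin(yaw),np.cos(yaw)]]);o=cw-r@c
    print(n,"origin",o,"yaw",yaw,"res mm",((L@r.T+o-W)*1e3).round(1).tolist(),"sides",np.linalg.norm(np.roll(W,-1,0)-W,axis=1).round(4))
t=f([(280,144),(695,178),(568,170)],(230,155)); s=f([(355,212),(40,522),(140,425)],(145,190))
for a,b,nm in zip(t,s,("eye plug","handle end","grip start")): print(nm,tri(ray("top",a),ray("scene",b)))
E
```

```text
top origin [ 0.52117132 -0.2053241 ] yaw 1.4568018421626354 res mm [[-0.1, 1.3], [-0.8, -0.9], [0.4, -1.6], [0.5, 1.1]] sides [0.2978 0.1113 0.2973 0.1105]
scene origin [ 0.52237524 -0.20926485] yaw 1.4646190721584647 res mm [[1.3, 0.7], [0.6, -2.4], [-0.5, -2.2], [-1.4, 3.9]] sides [0.2968 0.1089 0.294  0.107 ]
eye plug (array([ 0.52507178, -0.17195193,  0.05350337]), np.float64(0.0015080936791883285))
handle end (array([ 0.49925084, -0.40820952,  0.10597645]), np.float64(0.0011892384047188418))
grip start (array([ 0.50571909, -0.34035633,  0.08640052]), np.float64(0.0006851850092412236))
```

```bash
cat >> h.py <<'E'
O=np.array([.5215,-.2065,0]); YAW=1.460
F=R.from_euler("z",YAW)
def world(x,y,z): return O+F.apply(np.array([x,y,z])/1e3)
def local(p): return F.inv().apply(np.asarray(p)-O)*1e3
def toolR(tilt,flip=1):
    "tilt (deg) of the hand's back toward fixture -x; jaws along fixture y"
    t=np.radians(tilt); x=F.apply([np.sin(t),0,-np.cos(t)]); z=F.apply([0,flip,0]); return R.from_matrix(np.c_[x,np.cross(z,x),z])
def tcp(grasp,Rt,back=0): return grasp+Rt.apply([.019-back,0,0])
def cur():
    o=readout.get_obs(); return np.array(o["position"]),R.from_quat(o["tool_rot"])
def plan(p1,R1,start=None):
    p0,R0=start or cur(); print("turn",(R0.inv()*R1).as_rotvec().round(3),"shift mm",(R0.inv().apply(p1-p0)*1e3).round(1))
def screw(p1,R1,n,start=None):
    "same row n times, shift in the axes at row start, then turn"
    from scipy.linalg import logm,expm
    p0,R0=start or cur(); T=np.eye(4);T[:3,:3]=(R0.inv()*R1).as_matrix();T[:3,3]=R0.inv().apply(p1-p0)
    E=expm(logm(T).real/n); print(n,"rows of turn",R.from_matrix(E[:3,:3]).as_rotvec().round(4),"shift pre-axes",(E[:3,3]*1e3).round(2),"post-axes",(E[:3,:3].T@E[:3,3]*1e3).round(2))
E
python3 - <<'E'
from h import *
p,Rc=cur(); print(Rc.as_matrix().round(3))
for fl in(1,-1):
    Rt=toolR(40,fl); P=tcp(world(-176,0,97),Rt,.09); print(fl,P); plan(P,Rt); screw(P,Rt,16)
E
```

```text
[[-0.     0.972  0.237]
 [ 0.002  0.237 -0.972]
 [-1.     0.    -0.002]]
1 [ 0.49699354 -0.42677892  0.15138916]
turn [ 1.831  0.665 -0.465] shift mm [ 70.6 381.8 -92. ]
16 rows of turn [ 0.1145  0.0416 -0.029 ] shift pre-axes [  3.24  14.   -24.47] post-axes [  3.92  11.23 -25.76]
-1 [ 0.49699354 -0.42677892  0.15138916]
turn [-1.169  0.424  0.606] shift mm [ 70.6 381.8 -92. ]
16 rows of turn [-0.0731  0.0265  0.0379] shift pre-axes [11.69 22.57  9.19] post-axes [12.25 21.38 11.11]
```

Request:
{"fn": "play_rows", "kwargs": {"rows": "-.073 .0265 .038 11.7 22.6 9.2 0;-.073 .0265 .038 11.7 22.6 9.2 0;-.073 .0265 .038 11.7 22.6 9.2 0;-.073 .0265 .038 11.7 22.6 9.2 0;-.073 .0265 .038 11.7 22.6 9.2 0;-.073 .0265 .038 11.7 22.6 9.2 0;-.073 .0265 .038 11.7 22.6 9.2 0;-.073 .0265 .038 11.7 22.6 9.2 0"}}

```text
time: 0.77
position: [0.3464, -0.5752, 0.1508]
tool_rot: [0.38, 0.641, -0.122, 0.655]
ft_force: [0.4, -0.6, -0.3]
grip_width: 0.0869
```

```bash
python3 - <<'E'
from h import *
p0=np.array([.1478,-.6065,.2216]);R0=R.from_quat([.43746,.55651,-.43631,.55548]); r=R.from_rotvec([-.073,.0265,.038]); t=np.array([11.7,22.6,9.2])/1e3
for post in(0,1):
    p,Q=p0,R0
    for k in range(8):
        if post: Q=Q*r; p=p+Q.apply(t)
        else: p=p+Q.apply(t); Q=Q*r
    print(post,p,Q.as_quat())
o=readout.get_obs();print(o["position"],o["tool_rot"],o["q"])
Rt=toolR(40,-1); P=tcp(world(-176,0,97),Rt,.09);screw(P,Rt,8); print(P)
E
```

```text
0 [ 0.34551336 -0.57482906  0.15113713] [ 0.38081856  0.64097611 -0.1229841   0.65498226]
1 [ 0.34464958 -0.5581128   0.15861145] [ 0.38081856  0.64097611 -0.1229841   0.65498226]
[ 0.34637651 -0.57523356  0.15075823] [ 0.38009858  0.64118492 -0.12156488  0.65546086] [-1.30211807  0.78044167  1.18614263  0.23334704  1.46646106 -0.62241784]
8 rows of turn [-0.0727  0.0265  0.0377] shift pre-axes [11.66 22.55  9.07] post-axes [12.23 21.37 10.98]
[ 0.49699354 -0.42677892  0.15138916]
```

Request:
{"fn": "play_rows", "kwargs": {"rows": "-.073 .0265 .038 11.7 22.6 9.1 0;-.073 .0265 .038 11.7 22.6 9.1 0;-.073 .0265 .038 11.7 22.6 9.1 0;-.073 .0265 .038 11.7 22.6 9.1 0;-.073 .0265 .038 11.7 22.6 9.1 0;-.073 .0265 .038 11.7 22.6 9.1 0;-.073 .0265 .038 11.7 22.6 9.1 0;-.073 .0265 .038 11.7 22.6 9.1 0"}}

```text
time: 1.43
position: [0.4975, -0.4261, 0.1513]
tool_rot: [0.278, 0.65, 0.206, 0.677]
ft_force: [-0.2, -0.1, -0.7]
grip_width: 0.087
```

```bash
python3 - <<'E'
from h import *
o=readout.get_obs();i=imaging.camera_info("wrist");im=imaging.camera("wrist");cv2.imwrite("pics/w1.png",im)
print(o["position"],o["q"])
hsv=cv2.cvtColor(im,cv2.COLOR_BGR2HSV); m=((hsv[...,0]<8)|(hsv[...,0]>174))&(hsv[...,1]>180)&(hsv[...,2]>90)
m=m.astype(np.uint8); n,l,s,c=cv2.connectedComponentsWithStats(m); k=1+s[1:,4].argmax(); print(s[k],c[k]); 
print("pred grip pt px",proj("wrist",world(-176,0,97),i),"end",proj("wrist",world(-205,0,105),i))
print("end start",proj("wrist",world(-134,0,86),i))
Rt=toolR(40,-1); plan(tcp(world(-176,0,97),Rt,.0),Rt)
E
```

```text
[ 0.49746782 -0.42611539  0.15130155] [-1.05984217  0.8944294   1.07568757  0.39159306  1.75755507 -0.99563655]
[  435    32    77   200 10151] [483.16806226 132.75352182]
pred grip pt px [254.91170634 199.000928  ] end [254.77106594 230.75713294]
end start [255.07992478 160.53983394]
turn [ 0.009 -0.003 -0.008] shift mm [86.6 -5.3 -2.8]
```

View pics/w1.png

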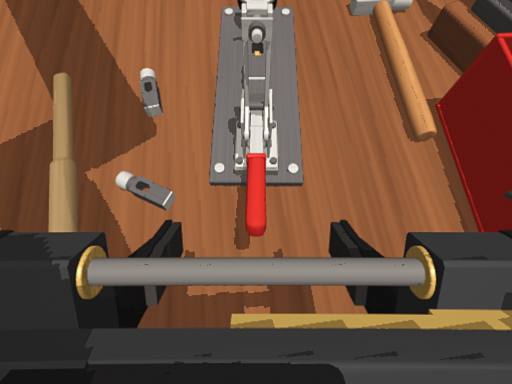

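The wrist view shows the red handle from (256,152) to (257,235) between the open fingers, against a prediction of x≈255, rows 160–231. That matches. I'll check the two near plate corners, then go in.

```bash
python3 - <<'E'
from h import *
for px in((210,184),(302,184)): print(local(onplane("wrist",px,.012)).round(1), "want -120,+-55")
p,Q=cur(); print("tcp local",local(p).round(1))
Rt=toolR(40,-1); screw(tcp(world(-176,0,97),Rt,.0),Rt,6)
E
```

```text
[-118.    49.7   12. ] want -120,+-55
[-116.8  -56.4   12. ] want -120,+-55
tcp local [-215.9   -3.   151.8]
6 rows of turn [ 0.0015 -0.0005 -0.0013] shift pre-axes [14.43 -0.84 -0.48] post-axes [14.43 -0.83 -0.49]
```

Request:
{"fn": "play_rows", "kwargs": {"rows": "0 0 0 14.4 -.9 -.3 0;0 0 0 14.4 -.9 -.3 0;0 0 0 14.4 -.9 -.3 0;0 0 0 14.4 -.9 -.3 0;0 0 0 14.4 -.9 -.3 0;0 0 0 14.4 -.9 0 0;0 0 0 0 0 0 0.5;0 0 0 0 0 0 0.7", "squeeze": 10}}

```text
time: 2.15
position: [0.5009, -0.3754, 0.0819]
tool_rot: [0.279, 0.65, 0.205, 0.677]
ft_force: [0.6, -1.2, 0.0]
grip_width: 0.0799
```

Request:
{"fn": "play_rows", "kwargs": {"rows": "0 0 0 0 0 0 0.9;0 0 0 0 0 0 1;0 0 0 0 0 0 1;0 0 0 0 0 0 1;0 0 0 0 0 0 1;0 0 0 0 0 0 1", "squeeze": 10}}

```text
time: 2.65
position: [0.5012, -0.3764, 0.0829]
tool_rot: [0.278, 0.65, 0.204, 0.677]
ft_force: [-0.4, -0.4, -0.6]
grip_width: 0.0415
```

```bash
python3 - <<'E'
from h import *
o=readout.get_obs(); p,Q=cur(); g=p+Q.apply([-.019,0,0]); print("grasp local",local(g).round(1),o["grip_width"],o["ft_force"],o["q"].round(2))
print("tool axes local",F.inv().apply(Q.as_matrix().T).round(3).tolist())
# swing: rotate about (-76,92) by 82deg
c=world(-76,0,92); c=c+F.apply([0,local(p)[1]/1e3,0])
for deg in (81.5,75):
  rot=R.from_rotvec(F.apply([0,np.radians(deg),0])); screw(c+rot.apply(p-c),rot*Q,16)
imaging.camera
E
```

```text
grasp local [-183.3    1.4   97.4] 0.04148946242620667 [-0.4193725  -0.3778534  -0.61344168] [-1.02  0.93  1.22  0.41  1.58 -1.03]
tool axes local [[0.642, -0.002, -0.767], [0.767, -0.0, 0.642], [-0.001, -1.0, 0.001]]
16 rows of turn [-0.0002 -0.     -0.0889] shift pre-axes [-6.78  5.11  0.01] post-axes [-7.21  4.49  0.01]
16 rows of turn [-0.0001 -0.     -0.0818] shift pre-axes [-6.26  4.68  0.01] post-axes [-6.62  4.15  0.01]
```

Request:
{"fn": "play_rows", "kwargs": {"rows": "0 0 0 0 0 2 1;0 0 0 0 0 0 1;0 0 0 0 0 0 1;0 0 0 0 0 0 1;0 0 0 0 0 0 1;0 0 0 0 0 0 1", "squeeze": 10}}

```text
time: 3.15
position: [0.5031, -0.3762, 0.0826]
tool_rot: [0.279, 0.65, 0.204, 0.677]
ft_force: [-0.7, -0.7, -0.6]
grip_width: 0.016
```

```bash
python3 - <<'E'
from h import *
o=readout.get_obs(); p,Q=cur(); g=p+Q.apply([-.019,0,0]); print("grasp local",local(g).round(1),o["grip_width"],o["ft_force"],o["moment"])
c=world(-76,0,92); c=c+F.apply([0,local(p)[1]/1e3,0])
for deg in (82,):
  rot=R.from_rotvec(F.apply([0,np.radians(deg),0])); screw(c+rot.apply(p-c),rot*Q,16); print("end local",local(c+rot.apply(g-c)))
E
```

```text
grasp local [-182.9   -0.5   97.1] 0.01599050392400883 [-0.70681901 -0.71836877 -0.60762522] [-0.42385754 -0.02565023 -0.10616791]
16 rows of turn [-0.0001 -0.0001 -0.0894] shift pre-axes [-6.81  5.1   0.01] post-axes [-7.24  4.48  0.01]
end local [-85.82061358  -0.47959794 198.60181373]
```

Request:
{"fn": "play_rows", "kwargs": {"rows": "0 0 0 0 0 0 1;0 0 -.0894 -6.8 5.1 0 1;0 0 -.0894 -6.8 5.1 0 1;0 0 -.0894 -6.8 5.1 0 1;0 0 -.0894 -6.8 5.1 0 1;0 0 -.0894 -6.8 5.1 0 1;0 0 -.0894 -6.8 5.1 0 1;0 0 -.0894 -6.8 5.1 0 1", "squeeze": 30}}

```text
time: 3.82
position: [0.5046, -0.3633, 0.1416]
tool_rot: [0.064, 0.704, -0.015, 0.708]
ft_force: [-1.7, 1.3, 3.1]
grip_width: 0.0157
```

```bash
python3 - <<'E'
from h import *
o=readout.get_obs(); p,Q=cur(); g=p+Q.apply([-.019,0,0]); l=local(g); print("grasp local",l.round(1),"r",np.hypot(l[0]+76,l[2]-92),"ang",np.degrees(np.arctan2(l[2]-92,l[0]+76)),o["grip_width"],o["ft_force"],o["moment"],o["q"].round(2))
E
```

```text
grasp local [-159.1   -0.5  160.6] r 107.72803249755985 ang 140.4478222618882 0.01569128856634948 [-1.71138749  1.27221263  3.05076267] [ 0.7626985   0.16657854 -0.02812341] [-0.83  0.63  1.49  0.06  1.07 -0.75]
```

Request:
{"fn": "play_rows", "kwargs": {"rows": "0 0 -.0894 -6.8 5.1 0 1;0 0 -.0894 -6.8 5.1 0 1;0 0 -.0894 -6.8 5.1 0 1;0 0 -.0894 -6.8 5.1 0 1;0 0 -.0894 -6.8 5.1 0 1;0 0 -.0894 -6.8 5.1 0 1;0 0 -.0894 -6.8 5.1 0 1;0 0 -.0894 -6.8 5.1 0 1"}}

```text
time: 4.48
position: [0.5104, -0.3126, 0.183]
tool_rot: [-0.187, 0.681, -0.263, 0.657]
ft_force: [-1.5, -3.4, -11.0]
grip_width: 0.0159
```

```bash
python3 - <<'E'
from h import *
o=readout.get_obs(); p,Q=cur(); g=p+Q.apply([-.019,0,0]); l=local(g); print("grasp local",l.round(1),"r",np.hypot(l[0]+76,l[2]-92),"ang",np.degrees(np.arctan2(l[2]-92,l[0]+76)),o["grip_width"],o["ft_force"],o["moment"],o["q"].round(2))
E
```

```text
grasp local [-95.2  -0.7 198.1] r 107.85705968933478 ang 100.26613803008077 0.015896017496132214 [ -1.52965117  -3.43360833 -10.95804598] [ 0.60258606  0.20010725 -0.25332769] [-0.44  0.57  1.72 -0.88  0.83  0.28]
```

Request:
{"fn": "play_rows", "kwargs": {"rows": "0 0 -.06 -4.6 3.4 0 1;0 0 -.045 -3.4 2.6 0 1;0 0 0 0 0 0 1;0 0 0 0 0 0 1"}}

```text
time: 4.82
position: [0.5113, -0.305, 0.1846]
tool_rot: [-0.222, 0.672, -0.296, 0.642]
ft_force: [-1.2, -13.8, -5.1]
grip_width: 0.0157
```

```bash
python3 - <<'E'
from h import *
o=readout.get_obs(); p,Q=cur(); g=p+Q.apply([-.019,0,0]); l=local(g); print("grasp local",l.round(1),"r",np.hypot(l[0]+76,l[2]-92),"ang",np.degrees(np.arctan2(l[2]-92,l[0]+76)),o["grip_width"],o["ft_force"],o["moment"],o["q"].round(2), F.inv().apply(o["ft_force"]))
print(F.inv().apply(Q.as_matrix().T).round(3)[0])
E
```

```text
grasp local [-86.1  -0.8 198.5] r 106.93021437222697 ang 95.40862819558845 0.01573527007532688 [ -1.21741062 -13.76586692  -5.06917159] [-0.20536645 -0.24045914  0.08939038] [-0.39  0.59  1.74 -1.03  0.88  0.44] [-13.81606845  -0.31214297  -5.06917159]
[-0.683  0.002 -0.73 ]
```

Request:
{"fn": "play_rows", "kwargs": {"rows": "0 0 0 0 0 0 .7;0 0 0 0 0 0 .5;0 0 0 0 0 0 .2;0 0 0 0 0 0 0;0 0 0 0 0 0 0;0 0 0 0 0 0 0;0 0 0 0 0 0 0;0 0 0 -20 0 0 0"}}

```text
time: 5.48
position: [0.5112, -0.2903, 0.1971]
tool_rot: [-0.22, 0.673, -0.295, 0.641]
ft_force: [-0.6, 0.3, 0.2]
grip_width: 0.0611
```

Request:
{"fn": "play_rows", "kwargs": {"rows": "0 0 0 -25 0 0 0;0 0 0 -25 0 0 0;0 0 0 -25 0 0 0;0 0 0 -15 0 0 0;0 0 0 0 0 0 0;0 0 0 0 0 0 0;0 0 0 0 0 0 0;0 0 0 0 0 0 0"}}

```text
time: 6.15
position: [0.5188, -0.2292, 0.264]
tool_rot: [-0.221, 0.672, -0.295, 0.642]
ft_force: [0.1, 0.4, -0.1]
grip_width: 0.0869
```

```bash
python3 - <<'E'
from h import *
o=readout.get_obs(); p,Q=cur(); print(local(p),o["ft_force"],o["grip_width"],o["time"])
s=imaging.camera("scene"); w=imaging.camera("wrist")
b=cv2.resize(s[150:330,145:325],(450,450),interpolation=cv2.INTER_CUBIC)
cv2.imwrite("pics/lock.png",np.hstack([b,cv2.resize(w,(600,450))])[:, :800] if 0 else cv2.resize(np.hstack([b,cv2.resize(w,(600,450))]),(800,343)))
E
```

```text
[-2.29019412e+01  1.46437507e-01  2.63990483e+02] [ 0.0591792   0.35179479 -0.10086486] 0.08686098259304122 6.15
```

View pics/lock.png

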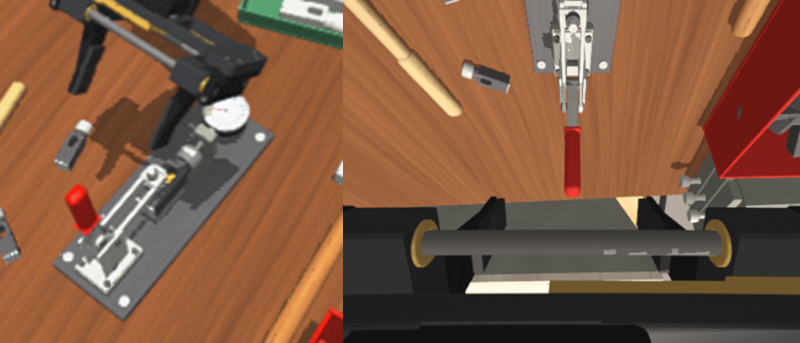

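The scene crop shows the clamp arm level over the head at (155,185) and the red handle standing up at (80,205) with the hand off, so it is locked. I'll leave it a little longer, check the handle tip, then re-engage.

Request:
{"fn": "play_rows", "kwargs": {"rows": "0 0 0 0 0 0 0;0 0 0 0 0 0 0;0 0 0 0 0 0 0;0 0 0 0 0 0 0;0 0 0 0 0 0 0;0 0 0 0 0 0 0;0 0 0 0 0 0 0;0 0 0 0 0 0 0"}}

```text
time: 6.92
position: [0.5197, -0.2287, 0.2652]
tool_rot: [-0.221, 0.671, -0.295, 0.643]
ft_force: [-0.6, 0.8, -0.5]
grip_width: 0.0873
```

```bash
python3 - <<'E'
from h import *
print("pred handle top scene px",proj("scene",world(-85,0,221)),"seen ~184.4,249.7; 5deg short:",proj("scene",world(-97,0,221)))
p,Q=cur(); print(local(p), readout.get_obs()["time"]); Rt=toolR(-43,-1); plan(tcp(world(-85.5,-.5,197),Rt),Rt)
E
```

```text
pred handle top scene px [186.12462783 248.9038484 ] seen ~184.4,249.7; 5deg short: [181.51940024 253.8764087 ]
[-22.24822914  -0.6239691  265.20431123] 6.9167
turn [-0.001 -0.    -0.002] shift mm [ 1.12e+02  0.00e+00 -1.00e-01]
```

Request:
{"fn": "play_rows", "kwargs": {"rows": "0 0 0 22.4 0 0 0;0 0 0 22.4 0 0 0;0 0 0 22.4 0 0 0;0 0 0 22.4 0 0 0;0 0 0 22.4 0 0 0.2;0 0 0 0 0 0 .6;0 0 0 0 0 0 1;0 0 0 0 0 0 1", "squeeze": 10}}

```text
time: 7.58
position: [0.5115, -0.3043, 0.1836]
tool_rot: [-0.221, 0.671, -0.295, 0.643]
ft_force: [0.4, 0.3, -0.4]
grip_width: 0.068
```

Request:
{"fn": "play_rows", "kwargs": {"rows": "0 0 0 0 0 0 1;0 0 0 0 0 0 1;0 0 0 0 0 0 1;0 0 0 0 0 0 1;0 0 0 0 0 0 1;0 0 0 0 0 0 1;0 0 0 0 0 0 1;0 0 0 0 0 0 1", "squeeze": 10}}

```text
time: 8.25
position: [0.5113, -0.3045, 0.1831]
tool_rot: [-0.221, 0.671, -0.295, 0.643]
ft_force: [1.2, 0.3, 0.2]
grip_width: 0.016
```

```bash
python3 - <<'E'
from h import *
o=readout.get_obs(); p,Q=cur(); g=p+Q.apply([-.019,0,0]); l=local(g); print("grasp local",l.round(1),"ang",np.degrees(np.arctan2(l[2]-92,l[0]+76)),o["grip_width"],o["ft_force"],o["moment"])
c=world(-76,l[1],92); rot=R.from_rotvec(F.apply([0,np.radians(-82),0])); screw(c+rot.apply(p-c),rot*Q,16)
E
```

```text
grasp local [-85.6  -0.7 197.1] ang 95.20182466644232 0.01598779530669516 [1.21850966 0.26558403 0.20883146] [ 0.44496296 -0.19515152  0.02646368]
16 rows of turn [0.     0.0001 0.0894] shift pre-axes [ 7.22 -4.28  0.  ] post-axes [ 6.81 -4.91  0.01]
```

Request:
{"fn": "play_rows", "kwargs": {"rows": "0 0 0 0 0 0 1;0 0 .0894 7.22 -4.28 0 1;0 0 .0894 7.22 -4.28 0 1;0 0 .0894 7.22 -4.28 0 1;0 0 .0894 7.22 -4.28 0 1;0 0 .0894 7.22 -4.28 0 1;0 0 .0894 7.22 -4.28 0 1;0 0 .0894 7.22 -4.28 0 1", "squeeze": 30}}

```text
time: 8.92
position: [0.5058, -0.3533, 0.1525]
tool_rot: [-0.002, 0.706, -0.081, 0.703]
ft_force: [-0.3, 0.1, -4.3]
grip_width: 0.0156
```

Request:
{"fn": "play_rows", "kwargs": {"rows": "0 0 .0894 7.22 -4.28 0 1;0 0 .0894 7.22 -4.28 0 1;0 0 .0894 7.22 -4.28 0 1;0 0 .0894 7.22 -4.28 0 1;0 0 .0894 7.22 -4.28 0 1;0 0 .0894 7.22 -4.28 0 1;0 0 .0894 7.22 -4.28 0 1;0 0 0 0 0 0 1"}}

```text
time: 9.58
position: [0.503, -0.3758, 0.0951]
tool_rot: [0.219, 0.672, 0.139, 0.693]
ft_force: [2.8, 0.4, 0.2]
grip_width: 0.0158
```

```bash
python3 - <<'E'
from h import *
o=readout.get_obs(); p,Q=cur(); g=p+Q.apply([-.019,0,0]); l=local(g); print("grasp local",l.round(1),"r",np.hypot(l[0]+76,l[2]-92),"ang",np.degrees(np.arctan2(l[2]-92,l[0]+76)),o["grip_width"],o["ft_force"],o["moment"])
E
```

```text
grasp local [-179.6   -0.3  111.6] r 105.46646120953781 ang 169.2654261117599 0.015847152098634174 [2.81036935 0.36228909 0.18181929] [ 0.05878707 -0.41209929 -0.08921431]
```

Request:
{"fn": "play_rows", "kwargs": {"rows": "0 0 .07 5.7 -3.4 0 1;0 0 .07 5.7 -3.4 0 1;0 0 0 0 0 0 1;0 0 0 0 0 0 1"}}

```text
time: 9.92
position: [0.5033, -0.375, 0.0858]
tool_rot: [0.261, 0.657, 0.186, 0.682]
ft_force: [1.1, 2.1, 2.4]
grip_width: 0.016
```

```bash
python3 - <<'E'
from h import *
o=readout.get_obs(); p,Q=cur(); g=p+Q.apply([-.019,0,0]); l=local(g); print("grasp local",l.round(1),"r",np.hypot(l[0]+76,l[2]-92),"ang",np.degrees(np.arctan2(l[2]-92,l[0]+76)),o["grip_width"],o["ft_force"],o["moment"])
E
```

```text
grasp local [-180.9   -0.5  101. ] r 105.29131070392059 ang 175.10584227662994 0.016042668359698593 [1.07366218 2.07474223 2.40380146] [-0.23400065 -0.10714348 -0.07200404]
```

Request:
{"fn": "play_rows", "kwargs": {"rows": "0 0 .03 2.5 -2 0 1;0 0 .03 2.5 -2 0 1;0 0 0 0 0 0 1;0 0 0 0 0 0 1"}}

```text
time: 10.25
position: [0.5034, -0.375, 0.0838]
tool_rot: [0.281, 0.648, 0.208, 0.677]
ft_force: [-2.8, -0.3, 16.5]
grip_width: 0.0158
```

```bash
python3 - <<'E'
from h import *
o=readout.get_obs(); p,Q=cur(); g=p+Q.apply([-.019,0,0]); l=local(g); print("grasp local",l.round(1),"ang",np.degrees(np.arctan2(l[2]-92,l[0]+76)),o["grip_width"],o["ft_force"],o["moment"])
E
```

```text
grasp local [-181.8   -0.6   98.2] ang 176.63419406263915 0.015803703115946723 [-2.80864742 -0.30964786 16.54873006] [0.99814147 0.1519543  0.19712816]
```

The handle is on its open stop, with 16 N pushing up. Releasing and backing off.

Request:
{"fn": "play_rows", "kwargs": {"rows": "0 0 0 0 0 0 .7;0 0 0 0 0 0 .3;0 0 0 0 0 0 0;0 0 0 0 0 0 0;0 0 0 0 0 0 0;0 0 0 0 0 0 0;0 0 0 -10 0 0 0;0 0 0 -20 0 0 0"}}

```text
time: 10.92
position: [0.5005, -0.3923, 0.1011]
tool_rot: [0.282, 0.65, 0.208, 0.675]
ft_force: [-0.3, -0.1, 0.2]
grip_width: 0.061
```

Request:
{"fn": "play_rows", "kwargs": {"rows": "0 0 0 -30 0 0 0;0 0 0 -35 0 0 0;0 0 0 -35 0 0 0;0 0 0 -35 0 0 0;0 0 0 -20 0 0 0;0 0 0 0 0 0 0"}}

```text
time: 11.42
position: [0.4897, -0.4991, 0.225]
tool_rot: [0.277, 0.648, 0.203, 0.68]
ft_force: [-0.0, 1.0, 0.7]
grip_width: 0.0865
```

```bash
python3 - <<'E'
from h import *
p,Q=cur(); print(local(p),readout.get_obs()["grip_width"])
t=imaging.camera("top"); s=imaging.camera("scene")
a=cv2.resize(t[150:230,230:410],None,fx=4,fy=4,interpolation=cv2.INTER_CUBIC); b=cv2.resize(s[190:330,145:295],None,fx=2,fy=2,interpolation=cv2.INTER_CUBIC)
b=np.pad(b,((0,320-280),(0,0),(0,0))); cv2.imwrite("pics/open.png",cv2.resize(np.hstack([a[:,:490],b]),None,fx=1,fy=1))
Rt=toolR(0,-1)
for z in(200,): P=tcp(world(33,-1,z),Rt); print(P); plan(P,Rt); screw(P,Rt,14)
E
```

```text
[-294.35305175   -0.7910024   224.97955514] 0.08652209612702019
[ 0.52614267 -0.17381291  0.181     ]
turn [-0.001  0.002 -0.702] shift mm [2.387e+02 2.207e+02 2.000e-01]
14 rows of turn [-0.0001  0.0001 -0.0502] shift pre-axes [11.33 20.82  0.04] post-axes [10.27 21.36  0.04]
```

View pics/open.png

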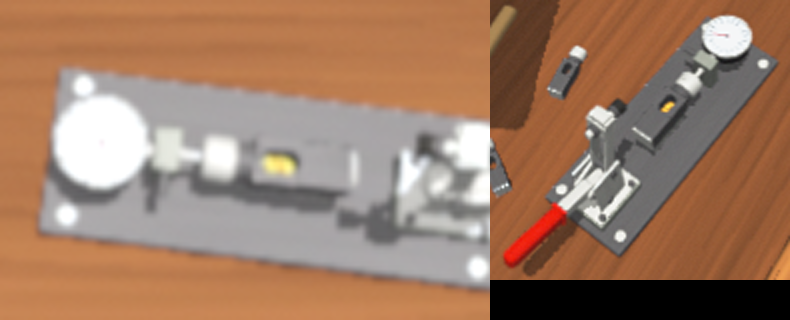

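The crops show the clamp open again, with the handle laid back and the arm standing, and the head still on its plug. Next I measure the head's middle from its ends and its plug.

```bash
python3 - <<'E'
from h import *
f=lambda x,y,k,o:((x+.5)/k-.5+o[0],(y+.5)/k-.5+o[1])
t=lambda x,y:f(x,y,4,(230,150)); s=lambda x,y:f(x-490,y,2,(145,190))
for nm,a,z in(("poll end",t(356,167),62),("face end",t(203,160),55),("plug",t(280,164),54),("cheek up",t(305,143),62),("cheek dn",t(300,190),62)): print("top",nm,local(onplane("top",a,z/1e3)).round(1))
for nm,a,z in(("poll L",s(636,134),62),("poll R",s(657,151),62),("plug",s(668,106),54)): print("scene",nm,local(onplane("scene",a,z/1e3)).round(1))
p,Q=cur(); Rt=toolR(-5,-1); P=tcp(world(36,-.5,290),Rt); screw(P,Rt,15); print(P)
E
```

```text
top poll end [-10.5  -2.5  62. ]
top face end [83.3  3.4 55. ]
top plug [35.4 -0.1 54. ]
top cheek up [ 22.2 -13.6  62. ]
top cheek dn [22.4 16.1 62. ]
scene poll L [-15.9   3.6  62. ]
scene poll R [-17.7 -27.2  62. ]
scene plug [34.2 -0.3 54. ]
15 rows of turn [-0.0001  0.0001 -0.0526] shift pre-axes [4.010e+00 2.208e+01 1.000e-02] post-axes [2.840e+00 2.226e+01 1.000e-02]
[ 0.52579435 -0.17242183  0.2710723 ]
```

Request:
{"fn": "play_rows", "kwargs": {"rows": "0 0 -.0526 4 22.1 0 0;0 0 -.0526 4 22.1 0 0;0 0 -.0526 4 22.1 0 0;0 0 -.0526 4 22.1 0 0;0 0 -.0526 4 22.1 0 0;0 0 -.0526 4 22.1 0 0;0 0 -.0526 4 22.1 0 0;0 0 -.0526 4 22.1 0 0"}}

```text
time: 12.18
position: [0.5077, -0.3237, 0.2786]
tool_rot: [0.138, 0.694, 0.061, 0.704]
ft_force: [-0.5, -0.2, -0.4]
grip_width: 0.0873
```

Request:
{"fn": "play_rows", "kwargs": {"rows": "0 0 -.0526 4 22.1 0 0;0 0 -.0526 4 22.1 0 0;0 0 -.0526 4 22.1 0 0;0 0 -.0526 4 22.1 0 0;0 0 -.0526 4 22.1 0 0;0 0 -.0526 4 22.1 0 0;0 0 -.0526 4 22.1 0 0;0 0 0 0 0 0 0"}}

```text
time: 12.85
position: [0.523, -0.1637, 0.2685]
tool_rot: [0.008, 0.71, -0.065, 0.702]
ft_force: [0.1, -0.3, -0.4]
grip_width: 0.0871
```

```bash
python3 - <<'E'
from h import *
p,Q=cur(); print(local(p)); i=imaging.camera_info("wrist"); w=imaging.camera("wrist"); cv2.imwrite("pics/w2.png",w)
Rt=toolR(-5,-1); P=tcp(world(36,-.5,47),Rt); plan(P,Rt)
print(proj("wrist",world(35,0,62),i),proj("wrist",world(35,14,62),i),proj("wrist",world(35,-14,62),i))
E
```

```text
[ 42.70638983   3.20570946 268.47073555]
turn [ 0.006 -0.005 -0.004] shift mm [240.6  14.2   4.1]
[259.13353367 156.82843361] [247.87881292 156.7306786 ] [270.39286417 156.92439198]
```

View pics/w2.png

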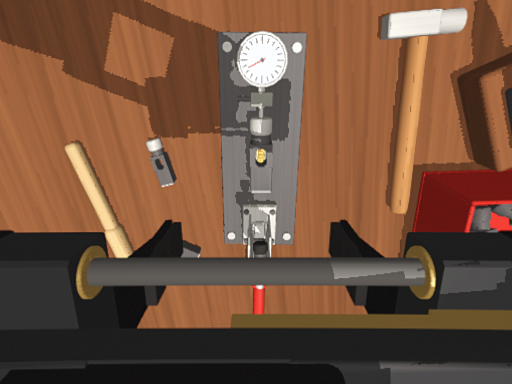

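The wrist view shows the head at column 261 (249–272) with the plug at (261,156), against a prediction of (259,157). That puts it about 2 mm toward -y, so I correct for it and descend.

Request:
{"fn": "play_rows", "kwargs": {"rows": "0 0 0 10 4 1 0;0 0 0 28 4 1 0;0 0 0 30 2 1 0;0 0 0 30 0 0 0;0 0 0 30 0 0 0;0 0 0 25 0 0 0;0 0 0 10 0 0 0;0 0 0 0 0 0 0"}}

```text
time: 13.57
position: [0.5262, -0.1762, 0.1048]
tool_rot: [0.011, 0.709, -0.069, 0.702]
ft_force: [0.5, 0.2, 0.4]
grip_width: 0.0868
```

```bash
python3 - <<'E'
from h import *
p,Q=cur(); print(local(p)); Rt=toolR(-5,-1); P=tcp(world(36,-1.5,47),Rt); plan(P,Rt); print(local(P))
E
```

```text
[ 30.63278784  -1.27315555 104.8134286 ]
turn [-0.003 -0.006 -0.004] shift mm [76.2 10.1  0.7]
[34.34404089 -1.5        28.07230074]
```

Request:
{"fn": "play_rows", "kwargs": {"rows": "0 0 0 5 5 0.5 0;0 0 0 15 5 0 0;0 0 0 20 0 0 0;0 0 0 20 0 0 0;0 0 0 12 0 0 0;0 0 0 4 0 0 0;0 0 0 0 0 0 0;0 0 0 0 0 0 0"}}

```text
time: 14.23
position: [0.5304, -0.1731, 0.0326]
tool_rot: [0.009, 0.706, -0.07, 0.704]
ft_force: [0.1, -0.1, 1.4]
grip_width: 0.087
```

```bash
python3 - <<'E'
from h import *
p,Q=cur(); print(local(p),readout.get_obs()["ft_force"]); Rt=toolR(-5,-1); P=tcp(world(36,-1.5,47),Rt); plan(P,Rt)
E
```

```text
[34.18524194 -5.14648581 32.58318906] [ 0.11632107 -0.09869407  1.44353565]
turn [-0.001  0.002 -0.001] shift mm [ 4.5  0.5 -3.7]
```

Request:
{"fn": "play_rows", "kwargs": {"rows": "0 0 0 4 0 0 0;0 0 0 0 0 0 0;0 0 0 0 0 0 0;0 0 0 0 0 0 0"}}

```text
time: 14.57
position: [0.5299, -0.1732, 0.0282]
tool_rot: [0.009, 0.706, -0.07, 0.704]
ft_force: [0.4, 0.3, 0.0]
grip_width: 0.087
```

```bash
python3 - <<'E'
from h import *
for k in range(3):
    p,Q=cur(); print(local(p),local(p+Q.apply([-.019,0,0]))); imaging.camera("top")
Rt=toolR(-5,-1); P=tcp(world(36,-1.5,47),Rt); plan(P,Rt)
w=imaging.camera("wrist");s=imaging.camera("scene")
cv2.imwrite("pics/w3.png",np.hstack([cv2.resize(w[60:384,110:400],(400,447)),cv2.resize(s[170:300,180:296],(400,447),interpolation=cv2.INTER_CUBIC)]))
E
```

```text
[33.98951003 -4.62695442 28.19948652] [35.62325779 -4.59885777 47.12909504]
[34.01434287 -4.59509254 28.13526593] [35.64701258 -4.56888419 47.06497017]
[34.00610339 -4.54841376 28.03282205] [35.63771159 -4.52477396 46.96262119]
turn [-0.001  0.001 -0.001] shift mm [-0.1  0.3 -3. ]
```

View pics/w3.png

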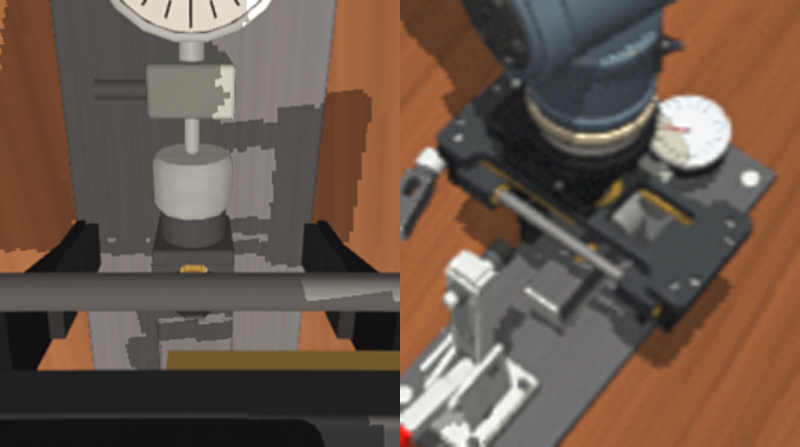

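In the wrist half, the fingers are centred at column 201 and the head at 193. The hand is therefore about 3 mm too far right, the same as the computed -3, so I correct by that and close gently.

Request:
{"fn": "play_rows", "kwargs": {"rows": "0 0 0 0 0 -1.5 0;0 0 0 0 0 -1.5 .1;0 0 0 0 0 0 .5;0 0 0 0 0 0 1;0 0 0 0 0 0 1;0 0 0 0 0 0 1;0 0 0 0 0 0 1;0 0 0 0 0 0 1", "squeeze": 8}}

```text
time: 15.48
position: [0.5267, -0.1728, 0.0277]
tool_rot: [0.009, 0.707, -0.07, 0.704]
ft_force: [0.5, 0.3, 0.1]
grip_width: 0.0483
```

Request:
{"fn": "play_rows", "kwargs": {"rows": "0 0 0 0 0 0 1;0 0 0 0 0 0 1;0 0 0 0 0 0 1;0 0 0 0 0 0 1;0 0 0 0 0 0 1;0 0 0 0 0 0 1"}}

```text
time: 15.98
position: [0.5268, -0.1729, 0.0277]
tool_rot: [0.009, 0.707, -0.07, 0.704]
ft_force: [0.9, -1.1, -1.7]
grip_width: 0.0278
```

```bash
python3 - <<'E'
from h import *
o=readout.get_obs();p,Q=cur(); print(local(p),o["grip_width"],F.inv().apply(o["ft_force"]),o["moment"]); plan(p+np.array([0,0,.06]),Q)
E
```

```text
[34.01111144 -1.5595193  27.73637179] 0.027787287855810777 [-0.98502891 -1.00432877 -1.71117316] [ 0.02722946 -0.12430244 -0.02259535]
turn [0. 0. 0.] shift mm [-59.8  -5.1   0.1]
```

Request:
{"fn": "play_rows", "kwargs": {"rows": "0 0 0 0 0 0 1;0 0 0 0 0 0 1;0 0 0 -4 -.34 0 1;0 0 0 -5 -.43 0 1;0 0 0 -5 -.43 0 1;0 0 0 -5 -.43 0 1;0 0 0 -6 -.5 0 1;0 0 0 -8 -.7 0 1", "squeeze": 50}}

```text
time: 16.65
position: [0.5261, -0.1724, 0.0612]
tool_rot: [0.009, 0.707, -0.07, 0.704]
ft_force: [-0.2, 0.5, -4.2]
grip_width: 0.0274
```

Request:
{"fn": "play_rows", "kwargs": {"rows": "0 0 0 -15 -1.3 0 1;0 0 0 -25 -2.1 0 1;0 0 0 -30 -2.6 0 1;0 0 0 -30 -2.6 0 1;0 0 0 -30 -2.6 0 1;0 0 0 -30 -2.6 0 1;0 0 0 -30 -2.6 0 1;0 0 0 -20 -1.7 0 1"}}

```text
time: 17.32
position: [0.5267, -0.1727, 0.2754]
tool_rot: [0.009, 0.705, -0.07, 0.705]
ft_force: [0.8, -1.3, -3.6]
grip_width: 0.0275
```

```bash
python3 - <<'E'
from h import *
o=readout.get_obs();p,Q=cur(); print(p,local(p),o["grip_width"],o["ft_force"],o["q"].round(2))
# target: lift more, back a bit, tilt hand 45 so tool points outward: rotate about fixture x
for a in(45,-45):
    Rt=R.from_rotvec(F.apply([np.radians(a),0,0]))*toolR(0,-1); P=tcp(p+np.array([0,0,.10]),Rt); print(a,Rt.as_matrix()[:,0]); plan(P,Rt); screw(P,Rt,14)
E
```

```text
[ 0.52672367 -0.172712    0.27542163] [ 34.15839996  -1.45571117 275.42162967] 0.027460705661447794 [ 0.75403453 -1.32171106 -3.62214958] [-0.47  0.36  1.56 -0.09  1.18 -0.33]
45 [-0.70277106  0.07818464 -0.70710678]
turn [-0.035  0.79   0.082] shift mm [-86.3  -7.5 -13. ]
14 rows of turn [-0.0025  0.0564  0.0059] shift pre-axes [-5.58 -0.28 -3.17] post-axes [-5.39 -0.24 -3.48]
-45 [ 0.70277106 -0.07818464 -0.70710678]
turn [ 0.033 -0.78   0.083] shift mm [-86.2  -7.5  13.8]
14 rows of turn [ 0.0024 -0.0557  0.0059] shift pre-axes [-5.56 -0.28  3.2 ] post-axes [-5.38 -0.24  3.5 ]
```

Request:
{"fn": "play_rows", "kwargs": {"rows": ".0024 -.0557 .0059 -5.6 -.3 3.2 1;.0024 -.0557 .0059 -5.6 -.3 3.2 1;.0024 -.0557 .0059 -5.6 -.3 3.2 1;.0024 -.0557 .0059 -5.6 -.3 3.2 1;.0024 -.0557 .0059 -5.6 -.3 3.2 1;.0024 -.0557 .0059 -5.6 -.3 3.2 1;.0024 -.0557 .0059 -5.6 -.3 3.2 1"}}

```text
time: 17.9
position: [0.5404, -0.1729, 0.3141]
tool_rot: [0.016, 0.556, -0.061, 0.829]
ft_force: [0.1, 0.6, -4.8]
grip_width: 0.0277
```

Request:
{"fn": "play_rows", "kwargs": {"rows": ".0024 -.0557 .0059 -5.6 -.3 3.2 1;.0024 -.0557 .0059 -5.6 -.3 3.2 1;.0024 -.0557 .0059 -5.6 -.3 3.2 1;.0024 -.0557 .0059 -5.6 -.3 3.2 1;.0024 -.0557 .0059 -5.6 -.3 3.2 1;.0024 -.0557 .0059 -5.6 -.3 3.2 1;.0024 -.0557 .0059 -5.6 -.3 3.2 1;0 0 0 0 0 0 1"}}

```text
time: 18.57
position: [0.5374, -0.173, 0.3577]
tool_rot: [0.023, 0.385, -0.051, 0.921]
ft_force: [-0.8, 0.1, -4.5]
grip_width: 0.0277
```

Request:
{"fn": "play_rows", "kwargs": {"rows": "0 0 0 0 0 0 1;0 0 0 0 0 0 1;0 0 0 0 0 0 1;0 0 0 0 0 0 1;0 0 0 0 0 0 1;0 0 0 0 0 0 1;0 0 0 0 0 0 1;0 0 0 0 0 0 1"}}

```text
time: 19.23
position: [0.54, -0.1747, 0.3586]
tool_rot: [0.022, 0.384, -0.051, 0.922]
ft_force: [-0.1, 0.4, -4.5]
grip_width: 0.0276
```

```bash
python3 - <<'E'
from h import *
o=readout.get_obs();p,Q=cur(); print(p,o["grip_width"],o["ft_force"],np.abs(o["joint_velocities"]).max(),o["q"].round(2)); print(Q.as_matrix().round(3))
# tilt of head's eye axis: at grasp the tool was tilted 5 deg, head level
e=Q*toolR(-5,-1).inv(); print("head tilt deg",np.degrees(np.arccos(e.apply([0,0,1])[2])))
s=imaging.camera("scene");w=imaging.camera("wrist"); cv2.imwrite("pics/fin.png",np.hstack([cv2.resize(s[100:340,100:420],(480,360)),cv2.resize(w[60:384,110:398],(320,360))]))
E
```

```text
[ 0.54002074 -0.17465536  0.35856585] 0.02757888190293544 [-0.08950557  0.37883494 -4.50462488] 0.003646618994840602 [-0.75  0.08  1.97  0.86  0.59 -1.25]
[[ 0.7    0.111  0.706]
 [-0.077  0.994 -0.08 ]
 [-0.71   0.001  0.704]]
head tilt deg 44.96540542627444
```

View pics/fin.png

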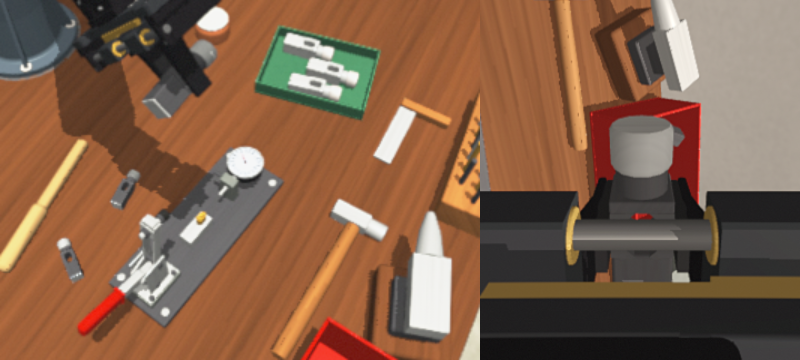

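The final view shows the head tipped in the gripper at (180,80), the bare brass plug on the seat at (200,218), the clamp open and everything else in place. Handing in.

```bash
python3 -c "
from rig import robot; print(robot.hand_in())"
```

```text
the job is handed in; nothing more can be done
None
```

The job is done and handed in at about 19.3 s. The hammer head is held still in the gripper after the clamp check.

- **Clamp:** I swung the handle up to its stop and let go. It stayed upright with the arm level on the head for about 2 s with no hand on it. The handle tip was seen at pixel (184,250), against (186,249) predicted for locked and (182,254) for 5° short. I then swung it fully back onto its open stop (16 N), and the pictures show the clamp open.
- **Head:** I gripped it by the cheeks (27.8 mm measured, 28 mm given) and drew it straight up off the plug.
- **Final hold:** the measured load is 4.5 N, which fits 0.45 kg. The head's middle is about 0.37 m above the bench. It is tipped 45° by the tool pose, and the joints are at rest.
- **Surroundings:** the last picture shows the bare plug and the other things in view in place. I did not measure their positions.

**What disagreed:**
- The three camera views put the fixture 2–4 mm apart, so I corrected the hand sideways by 2 mm at the handle and 3 mm at the head before the grip closed.
- I never read the dial value itself.

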